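# Set up two rod supports: finish the slat crib, raise the telescopic rest

### The job

I want two supports ready for a fishing rod. First finish the wooden crib: lay the two loose slats flat on top, crosswise to its upper layer, one directly above each slat of the bottom layer, and let go of them. Then push the release button of the telescopic rod rest all the way down so that it stays down, take the rest by its fork head and pull it straight up, past the first stop to the second, and finish still gripping the head at full height so that I can tighten the clamp; leave the boxed lure, the line spool and the small wooden case where they are.

Things in the scene. Friction and masses are not known exactly. Their poses are not given: they have to be found in the camera images.
- slat_a: one of two equal loose plain wooden slats, 120 x 22 x 14 mm (length along its x, width along its y), about 25 g, lying flat; origin at the centre of its underside
- slat_b: the other loose wooden slat, equal to slat_a; the two are interchangeable
- crib: wooden crib 120 x 120 x 28 mm, fixed to the table: two crossed layers, each of two slats of the same 120 x 22 x 14 mm, flush with the edges of the square. Bottom layer: slats along crib x, centred at y = +49 and -49 mm. Upper layer: slats along crib y, centred at x = +49 and -49 mm, top face at z = 28 mm. Origin at the centre of the underside
- place_left (a point): middle of the underside of the slat to be laid on the +y side of the crib: crib frame (0, 49, 28) mm, in mid air between the upper-layer slats (the slat bridges them), that slat lying along crib x. Either slat may go to either place
- place_right (a point): the same on the -y side: crib frame (0, -49, 28) mm
- rod_rest: foot and outer tube of the upright telescopic rod rest, fixed to the table: round foot of 50 mm radius, outer tube to z = 100 mm, with a black latch housing 26 mm wide that reaches from the tube along its own -x to x = -74 mm, top at z = 91 mm. A small clamp screw points to its +y, 79 mm up, out to 36 mm; it is not used. Origin at the centre of the underside, z up
- button_top (a point): centre of the top of the round steel release button (20 mm diameter) on the latch housing, at x = -60, y = 0, z = 100 mm in the rod_rest frame before it is pressed
- button (a joint): travel of the release button, pressed straight down: 0 = up (rest locked), 0.006 m = fully down (released). It needs about 3 N, has no return spring and stays where it is pushed; the latch lets go in the last third of the travel
- head_grip (a point): middle of the black block of the fork head: 128 mm above the table collapsed, 268 mm extended; axes as rod_rest. Block 14 mm thick along rod_rest x (grip across this), 30 mm wide along y, 28 mm high. Two prongs spread along +y and -y to 38 mm out and 37 mm above this point. A plate 13 to 19 mm below the point reaches 28 mm to -x
- fork_head: fork head, fast on the thin inner rod of the telescope; origin on the tube axis 24 mm below point head_grip
- inner_rod (a joint): travel of the inner rod with the fork head out of the middle tube: 0 = in, 0.07 m = fully out (the first stop). A spring pulls it back in with about 2 to 3 N (plus 0.7 N weight)
- mid_tube (a joint): travel of the middle tube out of the outer tube: 0 = in, 0.07 m = fully out. Its spring (about 5 to 6 N) is the stronger one, so pulling the head brings out first the head, to the first stop at 70 mm of total lift, then the middle tube, to the second stop at 140 mm. Let go, the rest runs back in
- lure_box: boxed lure lying flat, 135 x 40 x 26 mm; origin under its middle; bystander
- line_spool: spool of line lying flat, 64 mm diameter, 23 mm high; bystander
- wooden_case: small closed wooden case, 70 x 135 x 36 mm; origin under its middle; bystander
Not all that is in view belongs to the job. What is shaped like the slat_b but red is not meant.

How it is judged (in metres and radians):
On the way, in this order (a step that is already met when the one before it is completed fails the run):
1. both loose slats lie on the crib, crosswise to its upper layer, and are let go (((horizontal distance between slat_a and place_left below 0.015 m and z of slat_a in the frame of place_left between -0.004 and 0.005 m and angle between the x axis of each of slat_a, slat_b and the x axis of crib, either way round below 0.2 rad and angle between each of slat_a, slat_b's own z axis and vertical below 0.1 rad and horizontal distance between slat_b and place_right below 0.015 m and z of slat_b in the frame of place_right between -0.004 and 0.005 m) or (horizontal distance between slat_a and place_right below 0.015 m and z of slat_a in the frame of place_right between -0.004 and 0.005 m and angle between the x axis of each of slat_a, slat_b and the x axis of crib, either way round below 0.2 rad and angle between each of slat_a, slat_b's own z axis and vertical below 0.1 rad and horizontal distance between slat_b and place_left below 0.015 m and z of slat_b in the frame of place_left between -0.004 and 0.005 m)) and contact force between the fingers and slat_a below 0.2 N and contact force between the fingers and slat_b below 0.2 N and linear speed of each of slat_a, slat_b below 0.03 m/s), for 0.3 s.
2. the release button is pressed fully down (value of joint button above 0.005 m), for 0.1 s.
3. the fork head is pulled to the first stop (value of joint inner_rod above 0.06 m), for 0.05 s.
4. the rest is pulled to the second stop and held by the gripper (value of joint each of mid_tube, inner_rod above 0.064 m and contact force between the fingers and fork_head above 2 N), for 0.3 s.
At the end, for the whole second after the job is handed in: Fingers grip the fork head (over 2 N), still, each section out over 64 of 70 mm; button down over 5 mm; both slats flat on the crib, let go, one in each place within 15 mm and 0.2 rad of crib x; bystanders moved under 30 mm (all of step 1 and all of step 4 and value of joint button above 0.005 m and linear speed of fork_head below 0.02 m/s and distance of each of lure_box, line_spool, wooden_case from where it was at the start of the episode below 0.03 m); the arm keeps its last pose, push and grip.
It fails at once if the boxed lure, line spool or wooden case is moved by more than 30 mm (distance of any of lure_box, line_spool, wooden_case from where it was at the start of the episode above 0.03 m).
It also fails if it takes over 66 s, if anything falls off the work surface, if the arm or the gripper's body presses on something with over 40 N, if the wrist force passes 120 N, or if a joint passes its speed limit or range.

### The arm

A 6-joint arm with a two-finger parallel gripper is mounted at the origin on a cart in front of the work surface, level with it; the furniture and walls round the work are solid. World frame = base frame: x ahead of the robot, y to its left, z up, the work surface at z = 0. Lengths are in m, angles in degrees, forces in N, time in s.
With the tool pointing down it reaches from about 0.35 to 0.875 m from the base axis. Payload 4.2 kg.
Tool frame: the origin (TCP) lies on the centre line of the jaws, within the pads' length; the fingertips stand 19 mm ahead of it and the grasp point (between the pads) is the TCP; z points along the fingers, y is the line along which they close (so a half turn about z gives the same grasp; the last joint's range is limited). The gripper opens to 87 mm and grips with 3 to 60 N. Pads are 19 mm wide; open, the fingers measure 117 mm over their backs; the gripper's body (75 mm by 190 mm) begins 51 mm behind the grasp point.
Start: joints at [-58.808, 22.042, 0.453, 0, -68.411, -14.817], TCP at [0.176, -0.6, 0.221] pointing down, gripper open.
Joint ranges: [-179.83, 179.83], [-69.29, 118.12], [-61.27, 80.66], [-181.25, 117.63], [-171.15, -9.14], [-177.46, 177.46]. Speed limits (degrees/s): [159.86, 159.86, 180, 180, 180, 180].

### API

Orientations are given as a 3x3 rotation matrix whose columns are the frame's x, y, z axes.
In Python, from station import sense, capture, finish_job, search_frame, masks_of gives the robot as it stands.
- The arm moves only by the tool drive_tool, never from a script. Its argument "rows" is a list of rows, each a list of 7 numbers: the opening in per cent of the stroke, from 0 (shut) to 100 (fully open), then the shift along the world's x, y, z in mm, then the turn, a rotation vector about the world's x, y, z in rad. In form: [[fingers, dx, dy, dz, wx, wy, wz], ...]. A call has 1 to 5 rows; each row shifts and turns the commanded pose from where the row before left it; what a row does not reach is not made up. A row lasts 1/12 s, in which the tool goes at most 41.7 mm and 7.16 degrees, less where a joint would pass 70% of its speed; a pose out of reach is approached as far as the arm can. A call is refused whole if a number of a shift passes 41.7 or a number of a turn 0.125, either way. A call with a gripper value outside its range is refused whole. The fingers move at their own pace and stop on an object; the grip force is fixed at half the most. Time passes only in rows, so rows that do not move let the fingers close. It gives the time, the measured TCP pose, the force, the opening and the grip force at its end, in the units of the state.
- sense(): the state, without advancing time (a new reading comes with each control period).
- capture(name): name is "side" or "top"; returns a dict with "frame" (480x640x3 uint8, red, green, blue), "z_map" (480x640 float32, m along the optical axis (not along the pixel's ray), 0 where there is no reading), "fx", "fy", "cx", "cy" (pixels), "R" (3x3) and "t" (3): a world point X has camera coordinates R X + t. Camera axes: x right, y down, z forward; pixel columns grow to the right and rows downward; lengths in m; the calibration is good to about 2 mm. A picture is of the moment at which its call begins.
- finish_job(): hands the job in; it is judged then, once.
Trained networks look in a picture, given as the dict that the camera call returned (one of the last four; its "shot" number tells which), for a name from the list of things; names that differ only in an ending like _2 or _b are one class to them, and where a whole thing is asked for, a point or a joint stands for the part that bears it (a point fixed in the world has none). Each returns a list of dicts, best first, with "p" (0 to 1); they miss things now and then, are a little off and sometimes report something else, mostly with a low value. They report only what shows in the picture. A call takes as long as a camera call. They do not tell look-alikes from the thing itself.
- search_frame(label, picture): "xy" ([column, row] in pixels, amid what is visible of it).
- masks_of(label, picture): "region" (480x640 bool, what is visible of it) and "xy" ([column, row] in pixels, amid what is visible of it).
The state is a dict: "time_s": time; "joints": joint angles; "joint_velocities": joint speeds; "effort": joint torques, N m; "tcp_pos": TCP position; "ee_rot": TCP orientation; "wrist_force": force on the tool from outside, world axes, zero at the start; "moment": the same for the moment, N m; "gripper_width": opening from 0.0 (shut) to 1.0 (fully open); "gripper_force": force on a finger pad.
Only numpy, scipy, OpenCV 4.12 (cv2) and the standard library are available. Lean on these libraries where they do the work, as an engineer would, in place of code of your own. Each camera call takes 0.05 s, during which the arm holds its last target. There are 200 camera calls.

## Working session

There is one attempt and no reset: what is moved stays moved. The work goes in short steps, Python scripts to look and compute and a tool call to move; the robot and the scene stay as the last step left them, time stands still between calls to the robot, and variables do not carry over. Pictures are saved under pics/ and viewed, at most 10 in all, crops included, and the job is handed in when it is done.

Besides the shell and the picture viewer there is one more tool, called in YAML: its name, and indented under it one key for each argument. drive_tool: Moves the arm, as the interface text tells. Its arguments: {"type":"object","properties":{"rows":{"type":"array"}},"required":["rows"]}

```bash
mkdir -p pics; cat > h.py <<'E'
import numpy as np, cv2
from station import *
def world(c, m):
    v,u=np.nonzero(m & (c["z_map"]>0)); z=c["z_map"][v,u]
    P=np.stack([(u-c["cx"])/c["fx"]*z,(v-c["cy"])/c["fy"]*z,z],1)
    return (P-c["t"])@np.asarray(c["R"])
def rect(P):
    (c,s,a)=cv2.minAreaRect((P[:,:2]*1000).astype(np.float32)); return np.round(c,1),np.round(s,1),round(a,1)
E
python3 - <<'E'
from h import *
for n in("top","side"):
    c=capture(n); cv2.imwrite(f"pics/{n}0.png",c["frame"][...,::-1])
    print(n,np.round(-np.asarray(c["R"]).T@c["t"],3))
    for l in("slat_a","crib","rod_rest","button_top","fork_head","lure_box","line_spool","wooden_case"):
        for d in masks_of(l,c)[:4]:
            m=d["region"]; P=world(c,m); 
            if len(P)<5: print(l,d["p"],d["xy"]);continue
            zt=np.percentile(P[:,2],90); T=P[P[:,2]>zt-.006]
            print(l,round(d["p"],2),d["xy"],"ztop",round(zt,3),*rect(T),c["frame"][m].mean(0).astype(int))
E
```

```text
top [ 0.386 -0.065  1.407]
slat_a 0.79 [286.6, 257.0] ztop 0.018 [498.6  12.5] [ 22.  117.4] 88.0 [176 144 101]
slat_a 0.67 [364.7, 223.1] ztop 0.019 [ 592.3 -191.8] [118.5  22.7] 81.8 [196  45  43]
slat_a 0.62 [323.8, 248.5] ztop 0.019 [521.7 -86. ] [114.4  19.9] 3.1 [179 145 101]
crib 0.79 [180.5, 249.6] ztop 0.032 [514.  263.4] [119.2 118.3] 1.2 [183 149 104]
rod_rest 0.7 [413.4, 265.1] ztop 0.14 [ 492.7 -325.8] [73.4 14.3] 83.6 [58 61 64]
button_top 0.7 [323.8, 250.3] ztop 0.019 [519.  -85.1] [114.5  18.9] 1.4 [180 146 100]
button_top 0.54 [417.9, 283.2] ztop 0.104 [ 433.3 -322.4] [15.2 17.5] 2.4 [146 152 157]
fork_head 0.42 [421.1, 261.7] ztop 0.159 [ 491.9 -326.4] [69.4  5.5] 86.7 [28 29 29]
lure_box 0.6 [310.7, 199.6] ztop 0.027 [663.7 -46. ] [ 36.1 133.4] 2.0 [119  75  59]
line_spool 0.75 [419.3, 262.2] ztop 0.147 [ 492. -324.] [12.5 64.7] 0.2 [30 32 33]
line_spool 0.71 [347.5, 301.3] ztop 0.027 [ 374.8 -151.7] [61.3 60.2] 55.4 [48 68 92]
wooden_case 0.66 [446.1, 193.1] ztop 0.041 [ 669.9 -420.6] [ 68.  135.6] 3.6 [88 52 33]
side [ 0.911 -0.967  0.656]
slat_a 0.9 [321.3, 283.5] ztop 0.016 [520.2 -86.6] [119.8  27.6] 3.7 [222 185 126]
slat_a 0.78 [334.3, 317.6] ztop 0.016 [ 592.  -194.1] [120.7  24.3] 82.1 [205  54  49]
slat_a 0.72 [330.7, 259.7] ztop 0.016 [500.1  10.4] [ 26.9 119.6] 88.3 [223 185 125]
crib 0.83 [368.7, 216.0] ztop 0.03 [515.  257.3] [120.2 116.2] 0.7 [217 182 124]
rod_rest 0.85 [252.4, 325.8] ztop 0.129 [ 494.3 -330. ] [71.7 14.6] 86.9 [86 90 91]
button_top 0.56 [232.5, 298.8] ztop 0.102 [ 435.4 -325.3] [16.  20.4] 3.1 [190 193 193]
fork_head 0.86 [258.8, 283.4] ztop 0.157 [ 493.7 -329.9] [72.   9.6] 87.1 [36 39 40]
lure_box 0.85 [388.8, 287.7] ztop 0.027 [ 678.2 -124.7] [ 55.  291.9] 11.3 [143  76  66]
line_spool 0.69 [249.8, 277.1] ztop 0.025 [ 369.2 -153.8] [62.6 44.4] 83.3 [ 55  85 117]
wooden_case 0.86 [320.6, 404.7] ztop 0.038 [ 670.6 -422.2] [ 68.8 138.4] 4.4 [118  69  43]
```

View pics/top0.png

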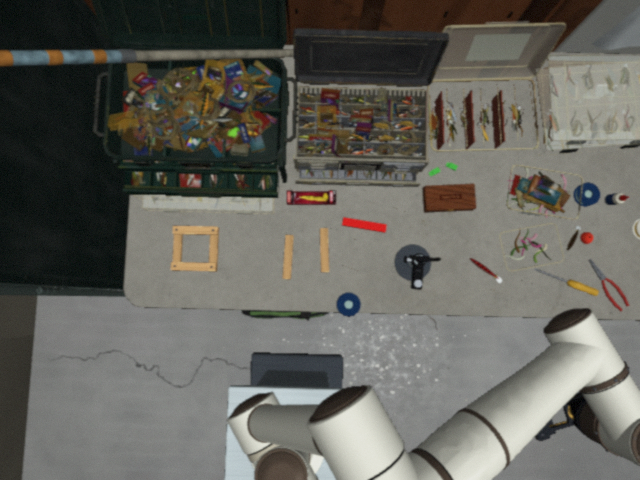

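View pics/side0.png

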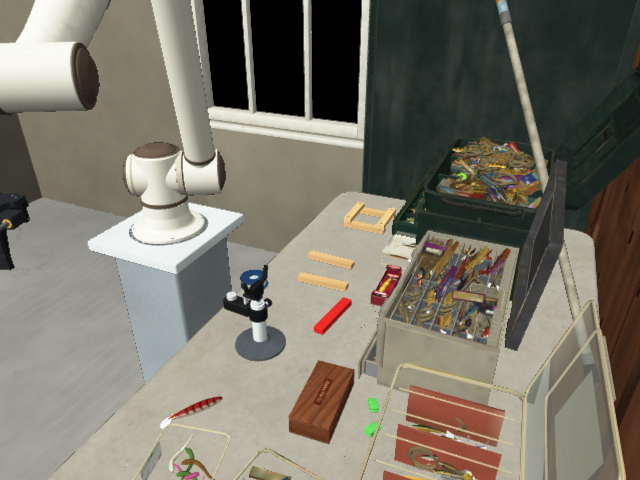

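The top view shows the crib at (195,248), two tan slats at (288,257) and (324,250), and a red decoy at (364,224). The rod rest is at (415,262) with its button at (418,284). The side view agrees. Next I'll work out which layer of the crib is on top, and the exact angles.

```bash
python3 - <<'E'
from h import *
s=sense(); print(np.round(s["tcp_pos"],4),np.round(s["ee_rot"],3).tolist(),s["gripper_width"],s["wrist_force"])
for n in("top","side"):
    c=capture(n)
    for d in masks_of("slat_a",c)[:3]:
        P=world(c,d["region"]); P=P[(P[:,2]>.009)]; q=P[:,:2]-np.median(P[:,:2],0); w,v=np.linalg.eigh(np.cov(q.T)); a=v[:,1]
        print(n,np.round(P.mean(0)*1000,1),"yaw",round(np.degrees(np.arctan2(a[1],a[0])),1))
    P=world(c,masks_of("crib",c)[0]["region"])
    print(n,"crib",np.round(np.percentile(P,[1,99],axis=0)*1000,0).tolist())
    T=P[P[:,2]>.024]; L=P[(P[:,2]>.012)&(P[:,2]<.021)]
    for k,g in(("hi",T),("lo",L)):
        H=np.histogram2d(g[:,0],g[:,1],bins=[np.arange(.44,.6,.0125),np.arange(.19,.34,.0125)])[0].astype(int); print(k);print(H)
f=c=capture("side")["frame"]; cv2.imwrite("pics/crib.png",cv2.resize(f[190:245,330:410],None,fx=6,fy=6,interpolation=2)[...,::-1])
E
```

```text
[ 0.1762 -0.5996  0.2209] [[-0.959, -0.282, 0.0], [-0.282, 0.959, -0.0], [-0.0, -0.0, -1.0]] 0.9990384510464217 [ 0.94511482 -0.28291946  0.43045013]
top [498.6  12.3  15.1] yaw 178.1
top [519.1 -85.3  15. ] yaw -177.5
top [ 592.  -192.1   15.1] yaw 81.5
top crib [[454.0, 204.0, -0.0], [574.0, 323.0, 35.0]]
hi
[[ 0  0  0  0  0  0  0  0  0  0  0  0]
 [ 0 17 20 13 16 17 20 18 20 18 10  0]
 [ 0 19 17 19 22 22 20 20 18 18  8  0]
 [ 0  0  0  0  0  0  0  0  0  1  0  0]
 [ 0  0  0  0  0  0  0  0  0  0  0  0]
 [ 0  0  0  0  0  0  0  0  0  0  0  0]
 [ 0  0  0  0  0  0  0  0  0  0  0  0]
 [ 0  0  0  0  0  0  0  0  0  0  0  0]
 [ 0  0  0  1  1  0  0  0  0  0  1  0]
 [ 0 19 25 19 16 22 21 23 19 22 15  0]
 [ 0 15 18 16 20 14 13 13 14 11  5  0]
 [ 0  0  0  0  0  0  0  0  0  0  0  0]]
lo
[[ 0  0  0  0  0  0  0  0  0  0  0  0]
 [ 0  1  0  0  0  0  0  0  4  3  0  0]
 [ 0  3  0  0  0  0  0  0  0  0  0  0]
 [ 0 18 13  0  0  0  0  0  1 18 14  0]
 [ 0 15  9  0  0  0  0  0  3 16 12  0]
 [ 0 14 15  0  0  0  0  0  2 20 12  0]
 [ 0 16 18  0  0  0  0  0  0 20 13  0]
 [ 0 16 14  0  0  0  0  0  0 13 11  0]
 [ 0
[... 558 characters left out ...]
0  0  0  0  0  0  0  0  0  0  0]
 [ 0  0  0  0  0  0  0  0  0  0  0  0]
 [ 0  0  0  0  0  0  0  0  1  0  0  0]
 [ 0 15  8 12  6 10  8  8  7  8  0  0]
 [ 1 10  9  8  5 10 10  6  5  8  1  0]
 [ 0  0  0  0  0  0  0  0  0  0  0  0]]
lo
[[ 0  0  0  0  0  0  0  0  0  0  0  0]
 [ 4  6  0  0  0  0  0  0  0  0  0  0]
 [ 4  9  2  1  2  3  3  2  3  5  2  0]
 [ 3 10  9  0  0  0  0  0  5  8  3  0]
 [ 2 12  6  0  0  0  0  0  6  9  4  0]
 [ 4 11  4  0  0  0  0  0  6  8  3  0]
 [ 2 10  6  0  0  0  0  0  5  8  4  0]
 [ 2 10  9  0  0  0  0  0  7  9  3  0]
 [ 2  8  4  0  0  0  0  0  1  3  1  0]
 [ 6  8  0  0  0  0  0  0  0  0  0  0]
 [ 2  9  4  1  3  1  2  3  2  2  3  0]
 [ 0  0  0  0  0  0  0  0  0  0  0  0]]
```

View pics/crib.png

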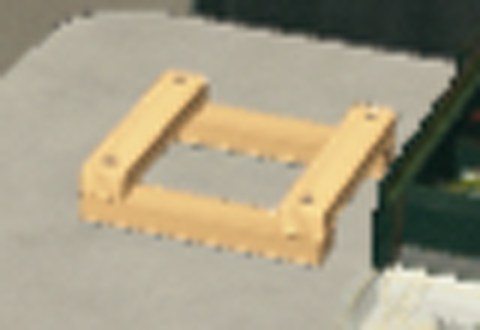

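drive_tool:
  rows:
    - [100,22,33,0,0,0,-0.12]
    - [100,22,33,0,0,0,-0.12]
    - [100,22,33,0,0,0,0]
    - [100,22,33,0,0,0,0]
    - [100,22,33,0,0,0,0]

```text
time_s: 1.67
tcp_pos: [0.2865, -0.4336, 0.221]
ee_rot: [[-0.999, -0.047, 0.0], [-0.047, 0.999, -0.0], [-0.0, -0.0, -1.0]]
wrist_force: [0.7, 0.3, 0.2]
gripper_width: 0.999
gripper_force: 0.0
```

drive_tool:
  rows:
    - [60,22,33,0,0,0,0]
    - [60,22,33,0,0,0,0]
    - [60,22,33,0,0,0,0]
    - [60,22,33,0,0,0,0]
    - [60,22,33,0,0,0,0]

```text
time_s: 2.08
tcp_pos: [0.3967, -0.2683, 0.2213]
ee_rot: [[-0.999, -0.048, 0.001], [-0.048, 0.999, -0.0], [-0.001, -0.0, -1.0]]
wrist_force: [0.9, 0.1, -0.0]
gripper_width: 0.707
gripper_force: 0.0
```

drive_tool:
  rows:
    - [60,22,33,-20,0,0,0]
    - [60,22,33,-20,0,0,0]
    - [60,22,33,-20,0,0,0]
    - [60,22,33,-30,0,0,0]
    - [60,22,33,-30,0,0,0]

```text
time_s: 2.5
tcp_pos: [0.496, -0.1201, 0.1142]
ee_rot: [[-0.999, -0.048, 0.003], [-0.048, 0.999, 0.0], [-0.003, -0.0, -1.0]]
wrist_force: [0.1, -0.8, -0.3]
gripper_width: 0.602
gripper_force: 0.0
```

drive_tool:
  rows:
    - [60,24,33,0,0,0,0]
    - [60,0,0,-35,0,0,0]
    - [60,0,0,-35,0,0,0]
    - [60,0,0,-15,0,0,0]
    - [60,0,0,0,0,0,0]

```text
time_s: 2.92
tcp_pos: [0.5159, -0.0888, 0.0256]
ee_rot: [[-0.999, -0.047, -0.009], [-0.047, 0.999, -0.001], [0.009, -0.0, -1.0]]
wrist_force: [0.4, 0.6, 1.0]
gripper_width: 0.601
gripper_force: 0.0
```

drive_tool:
  rows:
    - [60,3,2,0,0,0,0]
    - [10,0,0,0,0,0,0]
    - [10,0,0,0,0,0,0]
    - [10,0,0,0,0,0,0]
    - [10,0,0,0,0,0,0]

```text
time_s: 3.33
tcp_pos: [0.5224, -0.087, 0.0306]
ee_rot: [[-0.999, -0.047, 0.003], [-0.047, 0.999, 0.0], [-0.003, 0.0, -1.0]]
wrist_force: [-0.2, -0.1, -0.0]
gripper_width: 0.38
gripper_force: 0.0
```

drive_tool:
  rows:
    - [10,0,0,0,0,0,0]
    - [10,0,0,0,0,0,0]
    - [10,0,0,20,0,0,0]
    - [10,0,0,40,0,0,0]
    - [10,0,0,20,0,0,0]

```text
time_s: 3.75
tcp_pos: [0.5231, -0.0871, 0.1125]
ee_rot: [[-0.999, -0.048, 0.004], [-0.048, 0.999, -0.001], [-0.004, -0.001, -1.0]]
wrist_force: [0.7, -0.7, 0.5]
gripper_width: 0.116
gripper_force: 0.0
```

drive_tool:
  rows:
    - [45,0,0,0,0,0,0]
    - [45,0,0,0,0,0,0]
    - [45,0,0,0,0,0,0]
    - [45,0,0,0,0,0,0]
    - [45,0,0,0,0,0,0]

```text
time_s: 4.17
tcp_pos: [0.5209, -0.087, 0.108]
ee_rot: [[-0.999, -0.047, -0.003], [-0.047, 0.999, -0.0], [0.003, -0.0, -1.0]]
wrist_force: [-0.2, -0.1, -0.6]
gripper_width: 0.396
gripper_force: 0.0
```

```bash
python3 - <<'E'
from h import *
print(sense()["tcp_pos"],sense()["gripper_width"])
c=capture("side")
for d in masks_of("slat_a",c)[:3]:
    P=world(c,d["region"]); print(d["p"],np.round(P.mean(0)*1000,1),*rect(P))
E
```

```text
[ 0.52085014 -0.08700663  0.10802545] 0.39607793876680014
0.68 [502.1   7.8  10.7] [500.6  22.7] [ 52.2 120.6] 87.4
0.67 [525.2 -91.6  11.9] [522.1 -87.6] [117.3  26.1] 2.8
0.55 [ 594.2 -200.    12.4] [ 587.7 -193.3] [123.3  34.1] 82.4
```

drive_tool:
  rows:
    - [45,0,0,-38,0,0,0]
    - [45,0,0,-32,0,0,0]
    - [45,0,0,-15,0,0,0]
    - [45,0,0,0,0,0,0]
    - [12,0,0,0,0,0,0]

```text
time_s: 4.68
tcp_pos: [0.5214, -0.0871, 0.0235]
ee_rot: [[-0.999, -0.048, -0.002], [-0.048, 0.999, -0.001], [0.002, -0.001, -1.0]]
wrist_force: [0.1, 0.4, 0.3]
gripper_width: 0.423
gripper_force: 0.0
```

drive_tool:
  rows:
    - [12,0,0,0,0,0,0]
    - [12,0,0,0,0,0,0]
    - [12,0,0,0,0,0,0]
    - [12,0,0,0,0,0,0]
    - [12,0,0,0,0,0,0]

```text
time_s: 5.1
tcp_pos: [0.5221, -0.0869, 0.0251]
ee_rot: [[-0.999, -0.048, 0.002], [-0.048, 0.999, 0.0], [-0.002, 0.0, -1.0]]
wrist_force: [0.1, 0.3, 0.6]
gripper_width: 0.142
gripper_force: 0.0
```

drive_tool:
  rows:
    - [0,0,0,0,0,0,0]
    - [0,0,0,0,0,0,0]
    - [0,0,0,0,0,0,0]

```text
time_s: 5.35
tcp_pos: [0.5217, -0.0869, 0.0244]
ee_rot: [[-0.999, -0.047, 0.0], [-0.047, 0.999, 0.0], [-0.0, 0.0, -1.0]]
wrist_force: [-0.4, 0.2, 0.2]
gripper_width: 0.022
gripper_force: 0.0
```

```bash
python3 - <<'E'
from h import *
s=sense();print(s["tcp_pos"],s["gripper_width"],s["gripper_force"])
f=capture("side")["frame"]; cv2.imwrite("pics/grip1.png",cv2.resize(f[190:340,240:440],None,fx=4,fy=4,interpolation=2)[...,::-1])
E
```

```text
[ 0.52173355 -0.08692366  0.02441737] 0.02161097938396563 0.0
```

View pics/grip1.png

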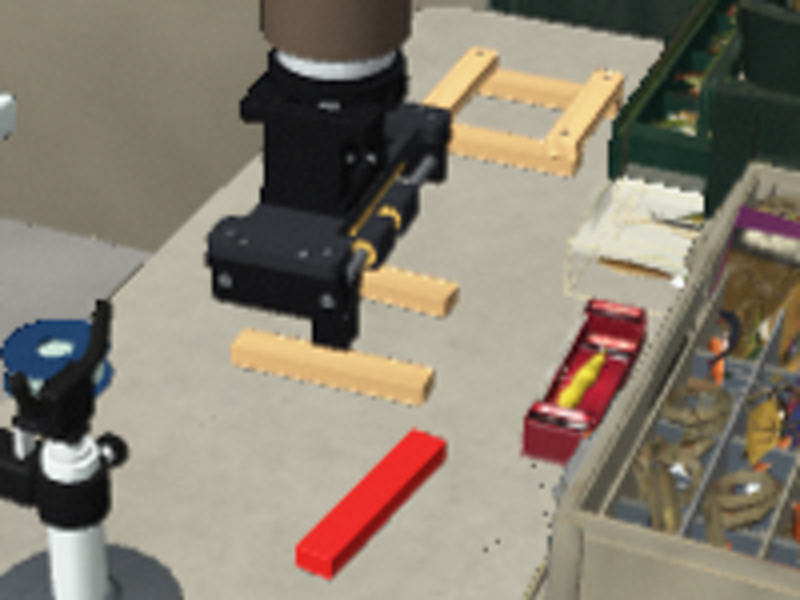

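The closed fingers sit just to the +y side of the near slat, whose middle is at about (335,365) in the crop, and the slat is not gripped. I'll measure how far they are apart.

```bash
python3 - <<'E'
from h import *
for n in("side","top"):
    c=capture(n)
    for d in masks_of("slat_a",c)[:4]:
        P=world(c,d["region"]); T=P[P[:,2]>.011]; print(n,round(d["p"],2),np.round(P.mean(0)*1000,1),*rect(T))
    # fingertip pixels / closest arm points below z=0.06 near tcp that are dark
    full=np.ones((480,640),bool); v,u=np.nonzero(c["z_map"]>0); P=world(c,full); col=c["frame"][v,u].sum(1)
    m=(np.abs(P[:,0]-.52)<.06)&(np.abs(P[:,1]+.087)<.09)&(P[:,2]>.02)&(P[:,2]<.075)
    for lo in np.arange(.02,.075,.01):
        g=P[m&(P[:,2]>=lo)&(P[:,2]<lo+.01)]
        if len(g): print(n,round(lo,3),len(g),np.round(g.min(0)*1000),np.round(g.max(0)*1000))
E
```

```text
side 0.93 [524.1 -91.2  11.3] [520.4 -87.5] [120.2  27.4] 2.8
side 0.89 [ 593.7 -200.5   12.3] [ 592.3 -194.8] [121.3  23.9] 82.1
side 0.78 [532.5   5.7  12. ] [531.7 -50.6] [ 57.5 143.8] 0.5
side 0.43 [524.2 256.1  18.2] [515.1 261.3] [120.9 127.6] 0.1
side 0.02 14 [513. -98.  27.] [534. -80.  30.]
side 0.03 43 [512. -99.  30.] [535. -80.  40.]
side 0.04 23 [513. -99.  40.] [535. -80.  49.]
side 0.05 10 [532. -95.  51.] [535. -79.  58.]
side 0.06 15 [532. -97.  60.] [536. -74.  70.]
side 0.07 1 [533. -74.  71.] [533. -74.  71.]
top 0.82 [ 591.1 -199.3   14.6] [ 591.4 -196.6] [108.8  22. ] 81.1
top 0.55 [478.4 -87.8  16.7] [479.5 -87.4] [35.5 21.7] 1.6
top 0.43 [465.5  13.   14.9] [466.2  13.2] [51.7 18.9] 1.2
top 0.02 8 [464. -93.  20.] [489. -79.  22.]
```

drive_tool:
  rows:
    - [50,0,0,0,0,0,0]
    - [50,0,0,0,0,0,0]
    - [50,0,0,0,0,0,0]
    - [50,0,0,0,0,0,0]
    - [50,0,0,0,0,0,0]

```text
time_s: 6.02
tcp_pos: [0.5217, -0.0869, 0.0243]
ee_rot: [[-0.999, -0.047, -0.0], [-0.047, 0.999, 0.0], [0.0, 0.0, -1.0]]
wrist_force: [-0.1, -0.4, 0.1]
gripper_width: 0.298
gripper_force: 0.0
```

drive_tool:
  rows:
    - [50,0,0,0,0,0,0]
    - [50,0,0,0,0,0,0]
    - [50,0,0,0,0,0,0]
    - [50,0,0,0,0,0,0]

```text
time_s: 6.35
tcp_pos: [0.5217, -0.0869, 0.0243]
ee_rot: [[-0.999, -0.048, -0.0], [-0.048, 0.999, -0.0], [0.0, -0.0, -1.0]]
wrist_force: [0.2, -0.8, 0.7]
gripper_width: 0.489
gripper_force: 0.0
```

```bash
python3 - <<'E'
from h import *
s=sense();print(s["tcp_pos"],s["gripper_width"],s["wrist_force"])
c=capture("side"); full=np.ones((480,640),bool); v,u=np.nonzero(c["z_map"]>0); P=world(c,full); col=c["frame"][v,u].max(1)
m=(np.abs(P[:,0]-.52)<.03)&(P[:,1]<-.09)&(P[:,1]>-.16)&(P[:,2]>.002)&(P[:,2]<.12)&(col<90)
for lo in np.arange(0,.12,.01):
    g=P[m&(P[:,2]>=lo)&(P[:,2]<lo+.01)]
    if len(g): print(round(lo,3),len(g),np.round(g.min(0)*1000),np.round(g.max(0)*1000))
f=c["frame"]; cv2.imwrite("pics/grip2.png",cv2.resize(f[230:310,280:380],None,fx=7,fy=7,interpolation=2)[...,::-1])
E
```

```text
[ 0.52170261 -0.08693769  0.02427915] 0.4888592093251177 [ 0.19431506 -0.8143097   0.6520236 ]
0.02 2 [ 515. -116.   29.] [ 527. -116.   29.]
0.03 34 [ 516. -120.   30.] [ 535. -113.   40.]
0.04 32 [ 514. -121.   40.] [ 536. -113.   49.]
0.05 27 [ 516. -123.   50.] [ 537. -115.   60.]
0.06 1 [ 522. -122.   60.] [ 522. -122.   60.]
0.11 1 [ 547. -118.  118.] [ 547. -118.  118.]
```

View pics/grip2.png

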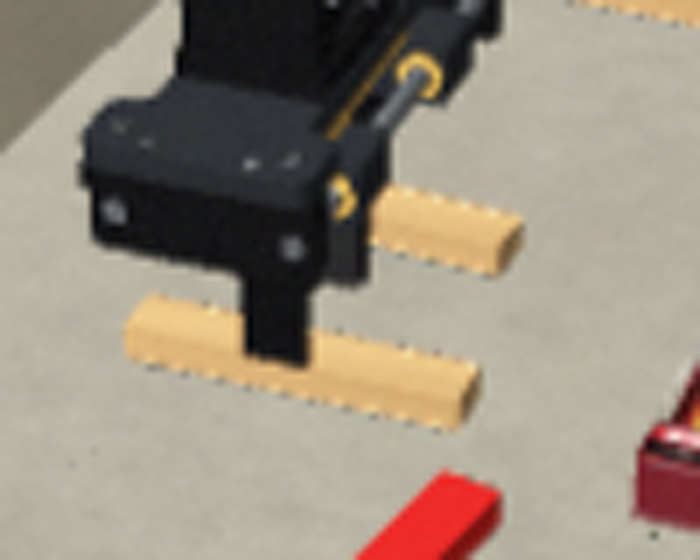

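The near finger's tip, at about (280,360) in the crop, hangs over the slat about 27 mm above the table. It is therefore roughly 20 mm higher than the pose reading implies. I'll go lower in guarded steps.

drive_tool:
  rows:
    - [50,-2,0,-8,0,0,0]
    - [50,0,0,-8,0,0,0]
    - [50,0,0,0,0,0,0]
    - [50,0,0,0,0,0,0]

```text
time_s: 6.73
tcp_pos: [0.5189, -0.087, 0.0073]
ee_rot: [[-0.999, -0.048, -0.002], [-0.048, 0.999, -0.0], [0.002, -0.0, -1.0]]
wrist_force: [-0.2, 0.5, 0.6]
gripper_width: 0.499
gripper_force: 0.0
```

```bash
cat > tip.py <<'E'
from h import *
s=sense();print(s["tcp_pos"],s["gripper_width"],s["wrist_force"])
c=capture("side"); v,u=np.nonzero(c["z_map"]>0); P=world(c,np.ones((480,640),bool)); col=c["frame"][v,u].max(1)
x,y=s["tcp_pos"][:2]
m=(np.abs(P[:,0]-x)<.03)&(P[:,1]<y-.003)&(P[:,1]>y-.07)&(P[:,2]>.002)&(P[:,2]<.06)&(col<90)
g=P[m]; print("min",np.round(g.min(0)*1000),"max",np.round(g.max(0)*1000), "z5",np.round(np.sort(g[:,2])[:6]*1000,1))
E
python3 tip.py
```

```text
[ 0.51894114 -0.08703173  0.00731721] 0.49925489670139844 [-0.16316071  0.47042422  0.59183442]
min [ 511. -123.   10.] max [ 534. -113.   41.] z5 [10.2 11.4 11.6 12.9 12.9 13.5]
```

drive_tool:
  rows:
    - [50,0,0,-5,0,0,0]
    - [20,0,0,0,0,0,0]
    - [20,0,0,0,0,0,0]
    - [20,0,0,0,0,0,0]
    - [20,0,0,0,0,0,0]

```text
time_s: 7.2
tcp_pos: [0.5198, -0.0869, 0.0034]
ee_rot: [[-0.999, -0.048, 0.0], [-0.048, 0.999, 0.0], [-0.0, 0.0, -1.0]]
wrist_force: [-0.5, -0.4, 0.1]
gripper_width: 0.282
gripper_force: 0.0
```

drive_tool:
  rows:
    - [10,0,0,0,0,0,0]
    - [10,0,0,0,0,0,0]
    - [10,0,0,0,0,0,0]
    - [10,0,0,0,0,0,0]
    - [10,0,0,0,0,0,0]

```text
time_s: 7.62
tcp_pos: [0.5199, -0.0869, 0.0035]
ee_rot: [[-0.999, -0.048, 0.0], [-0.048, 0.999, 0.0], [-0.0, 0.0, -1.0]]
wrist_force: [-0.1, 0.0, 1.7]
gripper_width: 0.247
gripper_force: 30.0
```

drive_tool:
  rows:
    - [10,0,0,20,0,0,0]
    - [10,0,0,40,0,0,0]
    - [10,0,15,30,0,0,0]
    - [10,0,35,0,0,0,-0.03]
    - [10,0,40,0,0,0,0]

```text
time_s: 8.03
tcp_pos: [0.5209, 0.0032, 0.0956]
ee_rot: [[-1.0, -0.013, 0.005], [-0.013, 1.0, 0.001], [-0.005, 0.001, -1.0]]
wrist_force: [0.3, -0.2, -1.2]
gripper_width: 0.248
gripper_force: 30.0
```

drive_tool:
  rows:
    - [10,-1,40,0,0,0,0]
    - [10,-1,40,0,0,0,0]
    - [10,-1,40,0,0,0,0]
    - [10,-1,40,0,0,0,0]
    - [10,-1,40,0,0,0,0]

```text
time_s: 8.45
tcp_pos: [0.5141, 0.2049, 0.0934]
ee_rot: [[-1.0, -0.018, -0.0], [-0.018, 1.0, -0.0], [0.0, -0.0, -1.0]]
wrist_force: [0.0, 0.3, -0.8]
gripper_width: 0.248
gripper_force: 30.0
```

drive_tool:
  rows:
    - [10,0,40,0,0,0,0]
    - [10,0,40,0,0,0,0]
    - [10,0,23,0,0,0,0]
    - [10,0,0,0,0,0,0]
    - [10,0,0,0,0,0,0]

```text
time_s: 8.87
tcp_pos: [0.5141, 0.3071, 0.0927]
ee_rot: [[-1.0, -0.02, -0.001], [-0.02, 1.0, -0.001], [0.001, -0.001, -1.0]]
wrist_force: [0.2, 0.1, -0.6]
gripper_width: 0.247
gripper_force: 30.0
```

drive_tool:
  rows:
    - [10,0,3,-25,0,0,0]
    - [10,0,0,-20,0,0,0]
    - [10,0,0,-9,0,0,0]
    - [10,0,0,-3,0,0,0]
    - [10,0,0,0,0,0,0]

```text
time_s: 9.28
tcp_pos: [0.5146, 0.3079, 0.0358]
ee_rot: [[-1.0, -0.017, -0.001], [-0.017, 1.0, -0.001], [0.001, -0.001, -1.0]]
wrist_force: [-0.2, 0.5, 0.0]
gripper_width: 0.249
gripper_force: 30.0
```

```bash
python3 - <<'E'
from h import *
s=sense();print(s["tcp_pos"],s["wrist_force"])
c=capture("side")
P=world(c,np.ones((480,640),bool)); m=(abs(P[:,0]-.514)<.075)&(abs(P[:,1]-.262)<.075)
for lo,hi in((.02,.034),(.038,.052)):
    g=P[m&(P[:,2]>lo)&(P[:,2]<hi)]; print(len(g),np.round(np.percentile(g,[2,98],axis=0)*1000).tolist(), np.round(np.median(g[:,2])*1000,1))
f=c["frame"]; cv2.imwrite("pics/place1.png",cv2.resize(f[150:270,310:470],None,fx=5,fy=5,interpolation=2)[...,::-1])
E
```

```text
[0.51461476 0.30788454 0.03582004] [-0.22950064  0.45877704  0.02220944]
353 [[456.0, 201.0, 21.0], [574.0, 312.0, 32.0]] 28.6
232 [[459.0, 285.0, 38.0], [574.0, 321.0, 50.0]] 46.3
```

View pics/place1.png

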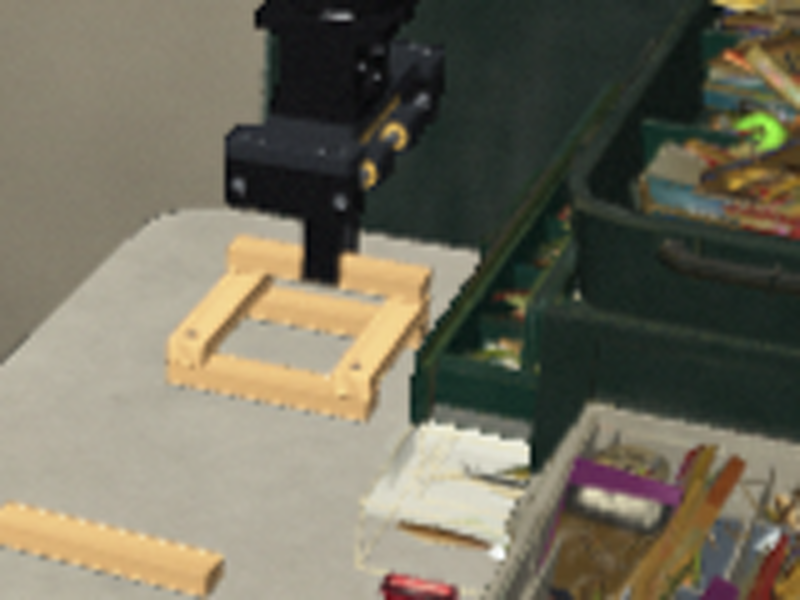

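The slat sits over the far (+y) side of the crib, from (230,255) to (430,285) in the crop, a few mm too high. I'll lower it and let go.

drive_tool:
  rows:
    - [10,0,2,-3,0,0,0]
    - [10,0,0,-1,0,0,0]
    - [10,0,0,0,0,0,0]
    - [45,0,0,0,0,0,0]
    - [45,0,0,0,0,0,0]

```text
time_s: 9.75
tcp_pos: [0.5149, 0.3113, 0.0327]
ee_rot: [[-1.0, -0.018, 0.001], [-0.018, 1.0, 0.001], [-0.001, 0.001, -1.0]]
wrist_force: [0.6, -0.8, 0.4]
gripper_width: 0.328
gripper_force: 0.0
```

drive_tool:
  rows:
    - [45,0,0,0,0,0,0]
    - [45,0,0,0,0,0,0]
    - [45,0,0,0,0,0,0]
    - [45,0,0,20,0,0,0]
    - [45,0,0,40,0,0,0]

```text
time_s: 10.17
tcp_pos: [0.5117, 0.3085, 0.0878]
ee_rot: [[-1.0, -0.016, -0.009], [-0.016, 1.0, -0.008], [0.009, -0.008, -1.0]]
wrist_force: [0.2, 0.6, -0.1]
gripper_width: 0.447
gripper_force: 0.0
```

drive_tool:
  rows:
    - [45,-2,-40,0,0,0,-0.058]
    - [45,-2,-40,0,0,0,0]
    - [45,-2,-40,0,0,0,0]
    - [45,-2,-40,0,0,0,0]
    - [45,-2,-40,0,0,0,0]

```text
time_s: 10.58
tcp_pos: [0.5042, 0.1095, 0.0926]
ee_rot: [[-0.999, 0.04, 0.0], [0.04, 0.999, 0.0], [-0.0, 0.0, -1.0]]
wrist_force: [1.5, 0.5, 0.2]
gripper_width: 0.447
gripper_force: 0.0
```

drive_tool:
  rows:
    - [45,-3,-40,0,0,0,0]
    - [45,-2,-40,0,0,0,0]
    - [45,-1,-20,0,0,0,0]
    - [45,0,0,-10,0,0,0]
    - [45,0,0,0,0,0,0]

```text
time_s: 11.0
tcp_pos: [0.4975, 0.0094, 0.0813]
ee_rot: [[-0.999, 0.044, -0.002], [0.044, 0.999, -0.0], [0.002, -0.0, -1.0]]
wrist_force: [-0.8, -0.1, -0.2]
gripper_width: 0.452
gripper_force: 0.0
```

```bash
python3 - <<'E'
from h import *
s=sense();print(s["tcp_pos"])
c=capture("side")
for d in masks_of("slat_a",c)[:4]:
    P=world(c,d["region"]); zt=np.percentile(P[:,2],90);T=P[P[:,2]>zt-.005]; print(round(d["p"],2),round(zt,4),*rect(T))
P=world(c,np.ones((480,640),bool)); m=(abs(P[:,0]-.514)<.075)&(abs(P[:,1]-.31)<.02)&(P[:,2]>.037)&(P[:,2]<.05)
print(rect(P[m]),np.percentile(P[m][:,2],[10,50,90]))
E
```

```text
[0.49753953 0.00943205 0.08133491]
0.77 0.0159 [501.2   9.5] [ 26.9 117.8] 88.2
0.6 0.0443 [516.  309.4] [119.3  32.4] 3.6
(array([516. , 309.4]), array([119.3,  32.4]), 3.6) [0.03828774 0.04235092 0.04449164]
```

Slat 1 is well placed. Now the second slat.

drive_tool:
  rows:
    - [45,2,1,-35,0,0,0]
    - [45,0,0,-30,0,0,0]
    - [45,0,0,-12,0,0,0]
    - [45,0,0,0,0,0,0]
    - [10,0,0,0,0,0,0]

```text
time_s: 11.52
tcp_pos: [0.5011, 0.0128, 0.0052]
ee_rot: [[-0.999, 0.039, -0.001], [0.039, 0.999, -0.001], [0.001, -0.001, -1.0]]
wrist_force: [0.6, 1.2, 0.9]
gripper_width: 0.427
gripper_force: 0.0
```

drive_tool:
  rows:
    - [10,0,0,0,0,0,0]
    - [10,0,0,0,0,0,0]
    - [10,0,0,0,0,0,0]
    - [10,0,0,0,0,0,0]
    - [10,0,0,0,0,0,0]

```text
time_s: 11.93
tcp_pos: [0.5018, 0.0126, 0.0066]
ee_rot: [[-0.999, 0.04, 0.003], [0.04, 0.999, 0.001], [-0.003, 0.001, -1.0]]
wrist_force: [-0.7, 2.2, 6.9]
gripper_width: 0.25
gripper_force: 30.0
```

drive_tool:
  rows:
    - [10,0,0,0,0,0,0]
    - [10,0,0,0,0,0,0]
    - [10,0,0,0,0,0,0]

```text
time_s: 12.18
tcp_pos: [0.5018, 0.0126, 0.0066]
ee_rot: [[-0.999, 0.04, 0.003], [0.04, 0.999, 0.001], [-0.003, 0.001, -1.0]]
wrist_force: [-2.4, 1.5, 6.5]
gripper_width: 0.247
gripper_force: 30.0
```

drive_tool:
  rows:
    - [10,0,0,20,0,0,0]
    - [10,0,0,40,0,0,0]
    - [10,2,20,25,0,0,0.055]
    - [10,2,35,0,0,0,0]
    - [10,2,40,0,0,0,0]

```text
time_s: 12.6
tcp_pos: [0.5076, 0.1074, 0.0928]
ee_rot: [[-1.0, -0.011, 0.004], [-0.011, 1.0, 0.002], [-0.004, 0.002, -1.0]]
wrist_force: [0.8, -0.9, -0.7]
gripper_width: 0.246
gripper_force: 30.0
```

drive_tool:
  rows:
    - [10,3,40,0,0,0,0]
    - [10,3,40,0,0,0,0]
    - [10,2,25,0,0,0,0]
    - [10,0,0,0,0,0,0]
    - [10,0,0,-15,0,0,0]

```text
time_s: 13.02
tcp_pos: [0.5164, 0.2146, 0.0776]
ee_rot: [[-1.0, -0.018, 0.005], [-0.018, 1.0, 0.003], [-0.005, 0.003, -1.0]]
wrist_force: [0.9, -0.5, 0.2]
gripper_width: 0.245
gripper_force: 30.0
```

drive_tool:
  rows:
    - [10,0,-1,-25,0,0,0]
    - [10,0,0,-13,0,0,0]
    - [10,0,0,-3,0,0,0]
    - [10,0,0,0,0,0,0]
    - [10,0,0,0,0,0,0]

```text
time_s: 13.43
tcp_pos: [0.5145, 0.2105, 0.0344]
ee_rot: [[-1.0, -0.014, -0.0], [-0.014, 1.0, -0.0], [0.0, -0.0, -1.0]]
wrist_force: [-0.1, -0.7, -0.1]
gripper_width: 0.243
gripper_force: 30.0
```

```bash
python3 - <<'E'
from h import *
s=sense();print(s["tcp_pos"],s["wrist_force"])
c=capture("side")
P=world(c,np.ones((480,640),bool))
for y in(.213,.311):
    m=(abs(P[:,0]-.514)<.075)&(abs(P[:,1]-y)<.025)&(P[:,2]>.037)&(P[:,2]<.052)
    v=P[m];print(rect(v),np.percentile(v[:,2],[10,50,90]), np.percentile(v,[2,98],axis=0).round(3).tolist())
E
```

```text
[0.51454866 0.21046618 0.03437245] [-0.11433415 -0.71052081 -0.11543101]
(array([512.2, 207.8]), array([119.4,  40.6]), 9.0) [0.03890905 0.04304585 0.0463191 ] [[0.455, 0.189, 0.037], [0.571, 0.224, 0.051]]
(array([539.9, 308.9]), array([29.3, 71.1]), 88.7) [0.03864121 0.04236802 0.04443313] [[0.507, 0.296, 0.037], [0.575, 0.322, 0.045]]
```

Shift +2 mm in x and y, lower slightly, let go, and lift.

drive_tool:
  rows:
    - [10,2,2,-1,0,0,0]
    - [10,0,0,-1,0,0,0]
    - [10,0,0,0,0,0,0]
    - [45,0,0,0,0,0,0]
    - [45,0,0,0,0,0,0]

```text
time_s: 13.9
tcp_pos: [0.5171, 0.2131, 0.0328]
ee_rot: [[-1.0, -0.014, 0.001], [-0.014, 1.0, 0.001], [-0.001, 0.001, -1.0]]
wrist_force: [0.3, -0.6, -0.4]
gripper_width: 0.33
gripper_force: 0.0
```

drive_tool:
  rows:
    - [45,0,0,0,0,0,0]
    - [45,0,0,0,0,0,0]
    - [45,0,0,0,0,0,0]
    - [45,0,0,20,0,0,0]
    - [30,0,0,40,0,0,0]

```text
time_s: 14.32
tcp_pos: [0.5136, 0.211, 0.088]
ee_rot: [[-1.0, -0.013, -0.01], [-0.013, 1.0, -0.007], [0.01, -0.006, -1.0]]
wrist_force: [1.3, 0.2, 1.4]
gripper_width: 0.42
gripper_force: 0.0
```

drive_tool:
  rows:
    - [0,0,0,40,0,0,0]
    - [0,0,0,40,0,0,0]
    - [0,0,0,40,0,0,0]
    - [0,0,-40,0,0,0,-0.05]
    - [0,0,-40,0,0,0,0]

```text
time_s: 14.73
tcp_pos: [0.5181, 0.1344, 0.2153]
ee_rot: [[-0.999, 0.033, 0.006], [0.033, 0.999, 0.004], [-0.006, 0.004, -1.0]]
wrist_force: [1.7, -1.1, -1.1]
gripper_width: 0.079
gripper_force: 0.0
```

```bash
python3 - <<'E'
from h import *
s=sense();print(s["tcp_pos"],s["joints"])
c=capture("side")
P=world(c,np.ones((480,640),bool))
for y in(.213,.311):
    m=(abs(P[:,0]-.514)<.075)&(abs(P[:,1]-y)<.025)&(P[:,2]>.037)&(P[:,2]<.052)
    v=P[m];print(rect(v),np.percentile(v[:,2],[10,50,90]), np.percentile(v,[2,98],axis=0).round(3).tolist())
for n in("side","top"):
  c=capture(n)
  for l in("fork_head","button_top"):
    for d in masks_of(l,c)[:2]:
        P=world(c,d["region"])
        zt=np.percentile(P[:,2],95); T=P[P[:,2]>zt-.006]; print(n,l,round(d["p"],2),d["xy"],round(zt,4),*rect(T),rect(P))
E
```

```text
[0.51814954 0.13439254 0.21531517] [ 3.19167229e+01  1.33522850e+01 -1.29335359e+01  1.32650455e-02
 -6.33035537e+01 -1.23827392e+02]
(array([513.2, 209.1]), array([ 34. , 121.5]), 87.2) [0.03852047 0.0423795  0.04434238] [[0.457, 0.196, 0.037], [0.572, 0.223, 0.045]]
(array([515.8, 309.7]), array([120.6,  31.1]), 1.8) [0.03862108 0.04228662 0.0442614 ] [[0.459, 0.296, 0.038], [0.574, 0.322, 0.045]]
side fork_head 0.73 [366.9, 223.3] 0.0295 [516.9 250.6] [116.9 104.5] 1.2 (array([515.4, 259.7]), array([119.9, 127.5]), 0.2)
side fork_head 0.57 [258.0, 284.3] 0.1621 [ 494.1 -329.5] [77.   7.7] 86.7 (array([ 494.5, -329.6]), array([77. , 14.1]), 87.3)
side button_top 0.63 [375.9, 218.2] 0.0302 [514.6 252.8] [121.4 108.9] 1.2 (array([514.3, 277.4]), array([121.7, 162.7]), 0.3)
side button_top 0.5 [232.7, 298.5] 0.1016 [ 434.7 -326.9] [15.4 14.5] 32.8 (array([ 434.6, -327. ]), array([15.6, 14.5]), 32.8)
top fork_head 0.74 [192.7, 267.3] 0.0335 [465.5 263.4] [21.6 74. ] 1.0 (array([466.3, 264.6]), array([76.9, 25.5]), 88.6)
top fork_head 0.51 [422.5, 261.4] 0.1646 [ 493.8 -328.3] [67.3  7.2] 84.8 (array([ 494.1, -344.4]), array([17.3, 99.2]), 7.3)
top button_top 0.66 [346.8, 301.8] 0.0281 [ 374.4 -152.1] [60.6 61.1] 1.0 (array([ 356.1, -161.5]), array([103.9,  62.9]), 23.9)
top button_top 0.48 [415.1, 285.0] 0.1043 [ 433.3 -322.7] [15.1 18.5] 1.3 (array([ 433.3, -322.7]), array([15.2, 18.5]), 1.6)
```

```bash
python3 - <<'E'
from h import *
s=sense();t=np.array(s["tcp_pos"]);print(t,s["gripper_width"])
c=capture("side")
v,u=np.nonzero(c["z_map"]>0); P=world(c,np.ones((480,640),bool)); q=(P-t)*1000
for lo in range(-30,120,10):
    g=q[(abs(q[:,0])<130)&(abs(q[:,1])<130)&(q[:,2]>=lo)&(q[:,2]<lo+10)]
    if len(g): print(lo,len(g),np.round(np.percentile(g[:,:2],[1,99],axis=0)).tolist())
cv2.imwrite("pics/body.png",cv2.resize(c["frame"][110:260,260:420],None,fx=4,fy=4,interpolation=2)[...,::-1])
E
```

```text
[0.51680758 0.13368985 0.21196527] 0.0034389376626766167
0 29 [[-10.0, -14.0], [13.0, 7.0]]
10 40 [[-9.0, -12.0], [13.0, 8.0]]
20 44 [[-9.0, -14.0], [13.0, 9.0]]
30 42 [[-9.0, -17.0], [12.0, 12.0]]
40 32 [[-8.0, -19.0], [13.0, 11.0]]
50 18 [[9.0, -12.0], [13.0, 16.0]]
60 5 [[11.0, -14.0], [12.0, 9.0]]
70 129 [[-39.0, -91.0], [40.0, 82.0]]
80 236 [[-39.0, -91.0], [41.0, 79.0]]
90 266 [[-37.0, -96.0], [41.0, 80.0]]
100 208 [[-38.0, -99.0], [41.0, 83.0]]
110 431 [[-36.0, -98.0], [40.0, 90.0]]
```

View pics/body.png

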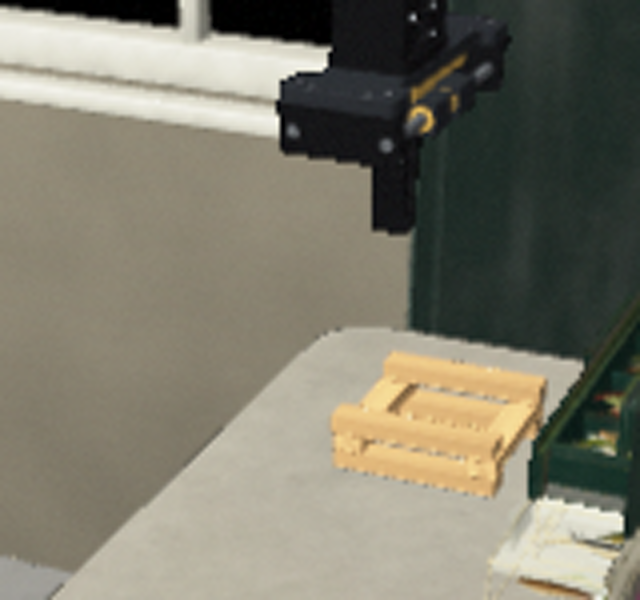

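The second slat lies parallel to the first on the crib, at (335–500, 405–455) in the crop, and both are free. The gripper's body starts 70 mm above the tip as specified, so the z reading is about 20 mm low and the tip sits at the reading plus 2 mm. Next I'll go above the button with the fingers shut.

drive_tool:
  rows:
    - [0,-7,-39,0,0,0,-0.025]
    - [0,-7,-39,0,0,0,0]
    - [0,-7,-39,0,0,0,0]
    - [0,-7,-39,0,0,0,0]
    - [0,-7,-39,0,0,0,0]

```text
time_s: 15.55
tcp_pos: [0.4815, -0.0626, 0.2122]
ee_rot: [[-0.998, 0.058, -0.0], [0.058, 0.998, -0.0], [0.0, -0.0, -1.0]]
wrist_force: [1.5, -0.2, -0.3]
gripper_width: 0.003
gripper_force: 0.0
```

drive_tool:
  rows:
    - [0,-7,-39,0,0,0,0]
    - [0,-7,-39,0,0,0,0]
    - [0,-7,-39,0,0,0,0]
    - [0,-7,-39,0,0,0,0]
    - [0,-7,-39,0,0,0,0]

```text
time_s: 15.97
tcp_pos: [0.4467, -0.2581, 0.2122]
ee_rot: [[-0.998, 0.059, 0.0], [0.059, 0.998, -0.0], [-0.0, -0.0, -1.0]]
wrist_force: [1.7, 0.2, -0.3]
gripper_width: 0.003
gripper_force: 0.0
```

drive_tool:
  rows:
    - [0,-7,-35,0,0,0,0]
    - [0,-7,-34,0,0,0,0]
    - [0,0,0,0,0,0,0]
    - [0,0,0,-20,0,0,0]
    - [0,0,0,0,0,0,0]

```text
time_s: 16.38
tcp_pos: [0.4313, -0.3249, 0.1888]
ee_rot: [[-0.998, 0.062, -0.006], [0.062, 0.998, 0.004], [0.006, 0.003, -1.0]]
wrist_force: [-1.4, 0.3, -1.6]
gripper_width: 0.005
gripper_force: 0.0
```

drive_tool:
  rows:
    - [0,0,0,-30,0,0,0]
    - [0,0,0,-30,0,0,0]
    - [0,0,0,-20,0,0,0]
    - [0,0,0,0,0,0,0]
    - [0,0,0,0,0,0,0]

```text
time_s: 16.8
tcp_pos: [0.433, -0.3253, 0.112]
ee_rot: [[-0.998, 0.058, -0.002], [0.058, 0.998, 0.0], [0.002, 0.0, -1.0]]
wrist_force: [1.2, 0.5, 0.4]
gripper_width: 0.006
gripper_force: 0.0
```

```bash
python3 - <<'E'
from h import *
s=sense();t=np.array(s["tcp_pos"]);print(t,s["wrist_force"])
c=capture("side"); cv2.imwrite("pics/press.png",cv2.resize(c["frame"][210:370,170:330],None,fx=4,fy=4,interpolation=2)[...,::-1])
E
```

```text
[ 0.43298728 -0.32528362  0.11204004] [1.17037939 0.53063583 0.44172343]
```

View pics/press.png

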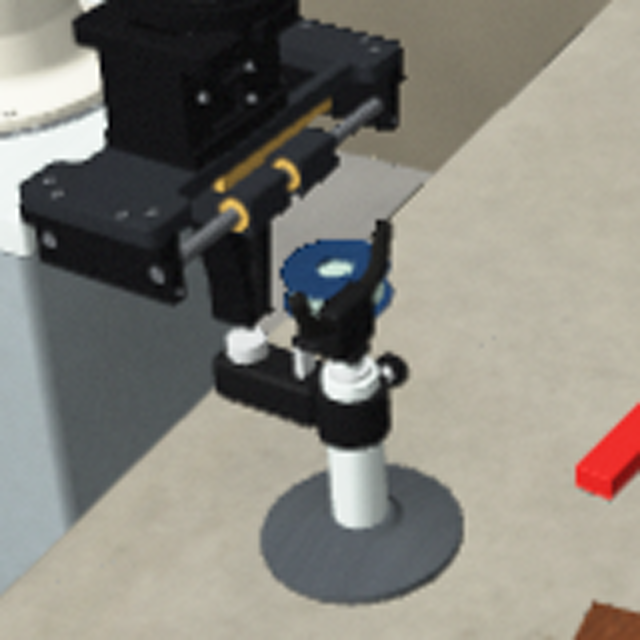

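The fingertips are just above the button at (245,340) in the crop, and the body is clear of the fork. Pressing now.

drive_tool:
  rows:
    - [0,0,0,-8,0,0,0]
    - [0,0,0,-4,0,0,0]
    - [0,0,0,-3,0,0,0]
    - [0,0,0,0,0,0,0]

```text
time_s: 17.18
tcp_pos: [0.433, -0.3259, 0.0974]
ee_rot: [[-0.998, 0.06, 0.001], [0.06, 0.998, -0.0], [-0.001, -0.0, -1.0]]
wrist_force: [-0.3, -0.7, -1.0]
gripper_width: 0.008
gripper_force: 0.0
```

drive_tool:
  rows:
    - [0,0,0,-3,0,0,0]
    - [0,0,0,0,0,0,0]
    - [0,0,0,0,0,0,0]

```text
time_s: 17.43
tcp_pos: [0.433, -0.3261, 0.0945]
ee_rot: [[-0.998, 0.06, 0.001], [0.06, 0.998, -0.0], [-0.001, -0.0, -1.0]]
wrist_force: [0.8, 0.6, 0.6]
gripper_width: 0.002
gripper_force: 0.5
```

drive_tool:
  rows:
    - [0,0,0,-2,0,0,0]
    - [0,0,0,-1,0,0,0]
    - [0,0,0,0,0,0,0]

```text
time_s: 17.68
tcp_pos: [0.433, -0.3261, 0.0927]
ee_rot: [[-0.998, 0.06, 0.001], [0.06, 0.998, -0.001], [-0.001, -0.001, -1.0]]
wrist_force: [-1.7, 3.2, 9.3]
gripper_width: 0.004
gripper_force: 4.5
```

drive_tool:
  rows:
    - [0,0,0,-2,0,0,0]
    - [0,0,0,0,0,0,0]
    - [0,0,0,0,0,0,0]

```text
time_s: 17.93
tcp_pos: [0.4331, -0.3261, 0.0925]
ee_rot: [[-0.998, 0.059, 0.001], [0.059, 0.998, -0.001], [-0.001, -0.001, -1.0]]
wrist_force: [-4.2, 5.5, 19.1]
gripper_width: 0.01
gripper_force: 9.5
```

drive_tool:
  rows:
    - [0,0,0,-2,0,0,0]
    - [0,0,0,0,0,0,0]
    - [0,0,0,0,0,0,0]

```text
time_s: 18.18
tcp_pos: [0.4331, -0.3262, 0.0924]
ee_rot: [[-0.998, 0.058, 0.001], [0.058, 0.998, -0.002], [-0.001, -0.002, -1.0]]
wrist_force: [-6.0, 8.5, 28.4]
gripper_width: 0.008
gripper_force: 14.5
```

drive_tool:
  rows:
    - [0,0,0,15,0,0,0]
    - [0,0,0,35,0,0,0]
    - [0,0,0,40,0,0,0]
    - [0,0,0,35,0,0,0]
    - [0,0,0,0,0,0,0]

```text
time_s: 18.6
tcp_pos: [0.4362, -0.3283, 0.2202]
ee_rot: [[-0.998, 0.059, 0.013], [0.059, 0.998, -0.008], [-0.013, -0.007, -1.0]]
wrist_force: [1.2, -0.3, 1.0]
gripper_width: 0.003
gripper_force: 0.0
```

```bash
python3 - <<'E'
from h import *
s=sense();print(s["tcp_pos"],np.round(s["joints"],1),s["wrist_force"])
for n in("side","top"):
  c=capture(n)
  for l in("fork_head","button_top"):
    for d in masks_of(l,c)[:3]:
        P=world(c,d["region"])
        zt=np.percentile(P[:,2],95); T=P[P[:,2]>zt-.006]; print(n,l,round(d["p"],2),d["xy"],round(zt,4),np.round(np.median(P,0),4),*rect(T))
E
```

```text
[ 0.43619203 -0.32830422  0.22020733] [-19.8  13.9 -11.5   0.2 -63.7 -73.6] [ 1.17685089 -0.29646036  1.01414301]
side fork_head 0.81 [258.7, 283.6] 0.1608 [ 0.4959 -0.3289  0.1404] [ 493.8 -330.5] [72.5  8.8] 86.4
side fork_head 0.49 [322.8, 402.7] 0.038 [ 0.6764 -0.4424  0.0359] [ 671.  -421.8] [ 68.2 138.8] 4.5
side button_top 0.4 [234.6, 299.0] 0.0958 [ 0.4341 -0.3259  0.094 ] [ 434.8 -325.8] [18.9 19.6] 1.1
top fork_head 0.37 [312.2, 198.1] 0.0297 [ 0.6632 -0.0447  0.0095] [663.6 -46. ] [ 35.6 133.4] 2.4
```

The button is down: its top went from 102 to 96 mm in the camera. Next I'll turn 90° and move over the head.

drive_tool:
  rows:
    - [0,11,0,5,0,0,0.12]
    - [60,11,0,0,0,0,0.12]
    - [60,11,0,0,0,0,0.12]
    - [60,11,0,0,0,0,0.12]
    - [60,12,0,0,0,0,0.12]

```text
time_s: 19.32
tcp_pos: [0.4885, -0.3257, 0.2156]
ee_rot: [[-0.855, -0.519, -0.003], [-0.519, 0.855, 0.001], [0.002, 0.003, -1.0]]
wrist_force: [0.4, -0.8, 0.3]
gripper_width: 0.224
gripper_force: 0.0
```

drive_tool:
  rows:
    - [60,0,0,0,0,0,0.12]
    - [60,0,0,0,0,0,0.12]
    - [60,0,0,0,0,0,0.12]
    - [60,0,0,0,0,0,0.12]
    - [60,0,0,0,0,0,0.12]

```text
time_s: 19.73
tcp_pos: [0.4882, -0.3257, 0.2155]
ee_rot: [[-0.413, -0.911, -0.003], [-0.911, 0.413, 0.001], [0.0, 0.003, -1.0]]
wrist_force: [0.5, 0.9, 0.2]
gripper_width: 0.567
gripper_force: 0.0
```

drive_tool:
  rows:
    - [60,0,0,0,0,0,0.12]
    - [60,0,0,0,0,0,0.12]
    - [60,0,0,0,0,0,0.12]
    - [60,0,0,0,0,0,0]
    - [60,0,0,0,0,0,0]

```text
time_s: 20.15
tcp_pos: [0.4883, -0.3258, 0.216]
ee_rot: [[-0.074, -0.997, -0.002], [-0.997, 0.074, 0.001], [-0.001, 0.002, -1.0]]
wrist_force: [-1.2, 0.2, 0.4]
gripper_width: 0.597
gripper_force: 0.0
```

drive_tool:
  rows:
    - [60,4,-3,0,0,0,0.015]
    - [60,0,0,-35,0,0,0]
    - [60,0,0,-30,0,0,0]
    - [60,0,0,-15,0,0,0]
    - [60,0,0,0,0,0,0]

```text
time_s: 20.57
tcp_pos: [0.4902, -0.3279, 0.1326]
ee_rot: [[-0.058, -0.998, -0.009], [-0.998, 0.058, 0.004], [-0.003, 0.009, -1.0]]
wrist_force: [-0.7, 0.5, 0.2]
gripper_width: 0.602
gripper_force: 0.0
```

```bash
python3 - <<'E'
from h import *
s=sense();t=np.array(s["tcp_pos"]);print(t,s["wrist_force"])
c=capture("side"); cv2.imwrite("pics/head.png",cv2.resize(c["frame"][190:350,180:340],None,fx=4,fy=4,interpolation=2)[...,::-1])
E
```

```text
[ 0.49021704 -0.32785876  0.13261233] [-0.72817394  0.46030116  0.15949565]
```

View pics/head.png

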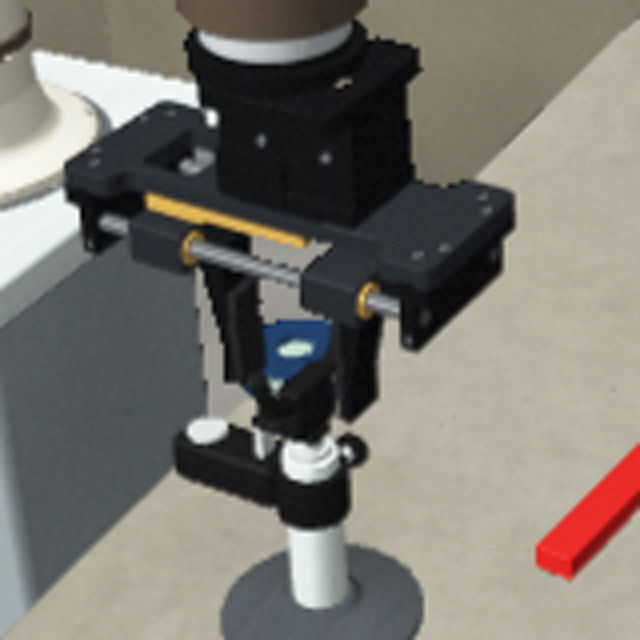

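The fingers straddle the fork head, with the tips at about (235,380) and (355,415), centred and clear. The button is visibly down. I'll descend and grip.

drive_tool:
  rows:
    - [60,0,0,-10,0,0,0]
    - [60,0,0,-6,0,0,0]
    - [60,0,0,0,0,0,0]
    - [60,0,0,0,0,0,0]
    - [5,0,0,0,0,0,0]

```text
time_s: 21.03
tcp_pos: [0.4931, -0.3291, 0.1221]
ee_rot: [[-0.056, -0.998, 0.001], [-0.998, 0.056, -0.001], [0.001, -0.001, -1.0]]
wrist_force: [0.3, -0.1, 0.3]
gripper_width: 0.575
gripper_force: 0.0
```

drive_tool:
  rows:
    - [5,0,0,0,0,0,0]
    - [5,0,0,0,0,0,0]
    - [5,0,0,0,0,0,0]
    - [5,0,0,0,0,0,0]
    - [5,0,0,0,0,0,0]

```text
time_s: 21.45
tcp_pos: [0.4927, -0.3289, 0.1214]
ee_rot: [[-0.056, -0.998, 0.0], [-0.998, 0.056, -0.0], [0.0, -0.0, -1.0]]
wrist_force: [0.2, 0.1, -0.2]
gripper_width: 0.232
gripper_force: 0.0
```

drive_tool:
  rows:
    - [5,0,0,0,0,0,0]
    - [5,0,0,0,0,0,0]
    - [5,0,0,0,0,0,0]
    - [5,0,0,0,0,0,0]
    - [5,0,0,0,0,0,0]

```text
time_s: 21.87
tcp_pos: [0.4918, -0.3289, 0.1213]
ee_rot: [[-0.057, -0.998, -0.002], [-0.998, 0.057, 0.0], [-0.0, 0.002, -1.0]]
wrist_force: [-3.8, 0.8, 3.5]
gripper_width: 0.155
gripper_force: 30.0
```

drive_tool:
  rows:
    - [5,0,0,8,0,0,0]
    - [5,0,0,12,0,0,0]
    - [5,0,0,12,0,0,0]
    - [5,0,0,12,0,0,0]
    - [5,0,0,12,0,0,0]

```text
time_s: 22.28
tcp_pos: [0.4918, -0.3288, 0.1767]
ee_rot: [[-0.057, -0.998, -0.002], [-0.998, 0.057, 0.001], [-0.001, 0.003, -1.0]]
wrist_force: [-3.1, -1.5, -4.4]
gripper_width: 0.153
gripper_force: 30.0
```

drive_tool:
  rows:
    - [5,0,0,8,0,0,0]
    - [5,0,0,6,0,0,0]
    - [5,0,0,0,0,0,0]
    - [5,0,0,0,0,0,0]
    - [5,0,0,0,0,0,0]

```text
time_s: 22.7
tcp_pos: [0.492, -0.3288, 0.1904]
ee_rot: [[-0.056, -0.998, -0.002], [-0.998, 0.056, 0.001], [-0.001, 0.002, -1.0]]
wrist_force: [-4.0, -0.6, -2.8]
gripper_width: 0.159
gripper_force: 30.0
```

drive_tool:
  rows:
    - [5,0,0,8,0,0,0]
    - [5,0,0,12,0,0,0]
    - [5,0,0,12,0,0,0]
    - [5,0,0,12,0,0,0]
    - [5,0,0,10,0,0,0]

```text
time_s: 23.12
tcp_pos: [0.492, -0.3287, 0.2451]
ee_rot: [[-0.057, -0.998, -0.003], [-0.998, 0.057, 0.001], [-0.001, 0.003, -1.0]]
wrist_force: [-3.3, -2.0, -7.6]
gripper_width: 0.162
gripper_force: 30.0
```

drive_tool:
  rows:
    - [5,0,0,8,0,0,0]
    - [5,0,0,6,0,0,0]
    - [5,0,0,0,0,0,0]
    - [5,0,0,0,0,0,0]
    - [5,0,0,0,0,0,0]

```text
time_s: 23.53
tcp_pos: [0.492, -0.3287, 0.259]
ee_rot: [[-0.056, -0.998, -0.002], [-0.998, 0.056, 0.001], [-0.001, 0.002, -1.0]]
wrist_force: [-4.9, -2.4, -6.3]
gripper_width: 0.159
gripper_force: 30.0
```

drive_tool:
  rows:
    - [5,0,0,2,0,0,0]
    - [5,0,0,0,0,0,0]
    - [5,0,0,1,0,0,0]
    - [5,0,0,0,0,0,0]
    - [5,0,0,0,0,0,0]

```text
time_s: 23.95
tcp_pos: [0.492, -0.3287, 0.2615]
ee_rot: [[-0.057, -0.998, -0.002], [-0.998, 0.057, 0.001], [-0.001, 0.002, -1.0]]
wrist_force: [-4.8, -2.5, -8.1]
gripper_width: 0.155
gripper_force: 30.0
```

```bash
python3 - <<'E'
from h import *
s=sense();print(s["tcp_pos"],s["wrist_force"],s["gripper_force"],s["time_s"])
c=capture("side")
for l in("fork_head","button_top","rod_rest"):
    for d in masks_of(l,c)[:2]:
        P=world(c,d["region"]); print(l,round(d["p"],2),d["xy"],np.round(np.percentile(P,[2,50,98],axis=0)*1000).tolist())
P=world(c,np.ones((480,640),bool))
for y in(.213,.311):
    v=P[(abs(P[:,0]-.514)<.075)&(abs(P[:,1]-y)<.025)&(P[:,2]>.037)&(P[:,2]<.052)]; print(rect(v))
cv2.imwrite("pics/end.png",cv2.resize(c["frame"][130:370,150:420],None,fx=2.4,fy=2.4,interpolation=2)[...,::-1])
E
```

```text
[ 0.49198479 -0.32869738  0.26152189] [-4.78093759 -2.54704667 -8.13114839] 29.985879063606262 23.95
fork_head 0.57 [244.6, 217.5] [[486.0, -365.0, 258.0], [494.0, -343.0, 281.0], [499.0, -333.0, 303.0]]
button_top 0.5 [232.2, 298.7] [[426.0, -333.0, 92.0], [434.0, -325.0, 94.0], [442.0, -316.0, 96.0]]
rod_rest 0.91 [252.4, 309.5] [[430.0, -372.0, 4.0], [496.0, -336.0, 78.0], [536.0, -291.0, 283.0]]
rod_rest 0.32 [369.4, 220.3] [[458.0, 199.0, 0.0], [521.0, 224.0, 15.0], [575.0, 323.0, 35.0]]
(array([514. , 208.1]), array([119.6,  31.3]), 0.0)
(array([516. , 308.9]), array([120.2,  30.2]), 1.7)
```

View pics/end.png

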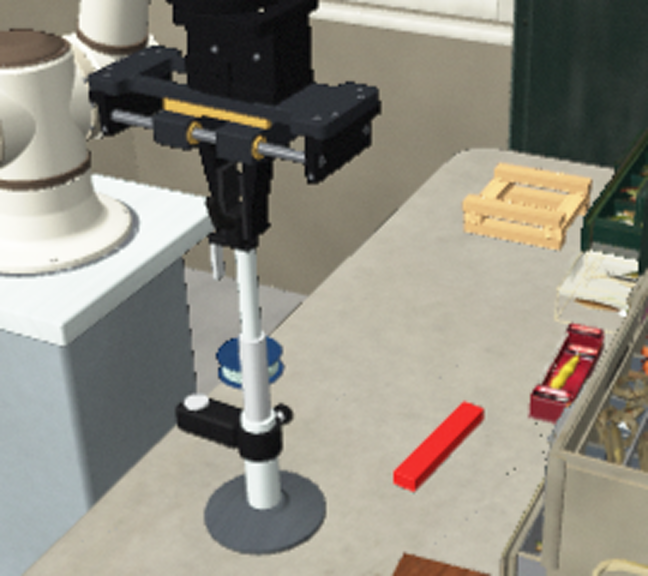

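The rest is at full height: the head has risen about 140 mm, both telescope sections are out at (250,290–410), and the button is down. Both slats lie on the crib at (525,200). Handing in.

```bash
python3 -c "
from station import *
print(finish_job())"
```

```text
the job is handed in; nothing more can be done
None
```

The job is handed in: both slats lie flat on the crib and are let go, the release button is fully down, and the rod rest is gripped at full height (about 140 mm of lift) for you to tighten the clamp; I kept clear of the boxed lure, spool and case, but did not re-measure them at the end.

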